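Put a massing model right: swap two buildings, then add the staggered upper course

ROBOT

A 6-joint arm with a two-finger parallel gripper is mounted at the origin on the work surface. World frame = base frame: x ahead of the robot, y to its left, z up, the work surface at z = 0. Lengths are in m, angles in rad, forces in N, time in s.
With the tool pointing down it reaches from about 0.3 to 0.775 m from the base axis. Payload 14.6 kg.
Tool frame: the origin (TCP) lies midway between the tips of the shut fingers; the grasp point (between the pads) lies 19 mm behind it; y points along the fingers, z is the direction in which the jaws open and shut, and the axes are right-handed (so a half turn about y gives the same grasp; the last joint's range is limited). The gripper opens to 94 mm and grips with 3 to 60 N. Pads are 16 mm wide; open, the fingers measure 119 mm over their backs; the gripper's body (75 mm by 177 mm) begins 78 mm behind the grasp point.
Start: joints at [-0.067, 0.3, 1.521, -0, 1.321, -0.067], TCP at [0.55, -0, 0.205] pointing down, gripper open.
Joint ranges: [-3.03, 3.03], [-0.79, 2.21], [0.23, 2.52], [-1.04, 4.18], [0, 3.07], [-2.55, 2.55]. Speed limits (rad/s): [2.22, 2.22, 2.57, 3.14, 3.14, 3.14].

INTERFACE

Orientations are given as a unit quaternion [x, y, z, w].
In Python, from workcell import move_ptp, move_linear, movej, set_gripper, pause, inverse_kinematics, grab_frame, camera_params, MotionError, job_done, read_time, read_joint_pos, read_dq, read_tau, read_eef_pos, read_tcp_rot, read_contact_force, read_ft_torque, read_finger_gap gives the robot as it stands. Calls block until the motion is done:
- move_ptp(position, orientation): joint-space move of the TCP to a pose.
- move_linear(position, rotation=None, speed=0.15): straight line of the TCP; rotation=None keeps the orientation; speed is the mean speed in m/s.
- movej(angles): joint-space move.
- set_gripper(opening, force=None): opening from 0.0 (shut) to 1.0 (fully open); force is the grip in N (None keeps the last); returns when the fingers have stopped.
- pause(seconds).
- inverse_kinematics(position, orientation): joint angles nearest the present ones, or None.
- grab_frame(name): name is "scene" or "side" or "wrist"; returns the picture (400x640x3 uint8, red, green, blue); there is no depth.
- camera_params(name): a dict with "mtx" (3x3 intrinsics, pixels), "R" (3x3) and "t" (3): a world point X has camera coordinates R X + t. Camera axes: x right, y down, z forward; pixel columns grow to the right and rows downward; lengths in m; the calibration is good to about 2 mm. A picture is of the moment at which its call begins: read the wrist's pose just before it. camera_params takes no time and is no camera call; for the wrist camera it gives the pose at the moment of the call.
A pose or a line that the arm cannot do raises MotionError and nothing moves.
- job_done(): hands the job in, once; it reports no verdict.
Readings, each from a call of its own:
- read_time(): time.
- read_joint_pos(): joint angles.
- read_dq(): joint speeds.
- read_tau(): joint torques, N m.
- read_eef_pos(): TCP position.
- read_tcp_rot(): TCP orientation.
- read_contact_force(): force on the tool from outside, world axes, zero at the start.
- read_ft_torque(): the same for the moment, N m.
- read_finger_gap(): opening from 0.0 (shut) to 1.0 (fully open).
Only numpy, scipy, OpenCV 4.12 (cv2) and the standard library are available. Lean on these libraries where they do the work, as an engineer would, in place of code of your own. Each camera call takes 0.05 s, during which the arm holds its last target.

TASK

On the site model the wide and the narrow building stand on each other's plots: swap them, parking one of them on the black rubber mat meanwhile, so that the wide one ends on the footprint of the plot with the round pool and the narrow one on that of the plot with the three trees, both lengthwise in the row. Then lay the upper course, staggered by half a length: the long storey with three skylights centred astride the joint between the two buildings, and the short studio with the chimney on the free outer half of the wide building's roof, its outer end flush with that building's outer end, both centred across the width and square to the row. Keep the models upright, set them down rather than drop them, and leave the mug, the glue bottle and the tape roll alone.

Things in the scene. Friction and masses are not known exactly. Their poses are not given: they have to be found in the camera images.
- wide: Wide building: white flat-roofed block, no roof fittings, 64 mm wide (own x) x 90 mm long (own y) x 40 mm high, about 0.15 kg. Origin: centre of its underside, z up. It starts on the tree plot and belongs on the pool plot.
- narrow: Narrow building: white flat-roofed block, no roof fittings, 46 mm wide (own x) x 90 mm long (own y) x 40 mm high, about 0.12 kg. Origin: centre of its underside, z up. It starts on the pool plot and belongs on the tree plot.
- upper: Long upper storey: white block 46 mm wide (own x) x 90 mm long (own y) x 34 mm high, with a row of three box skylights standing 6 mm above its roof (24 x 12 mm each), about 0.1 kg. Origin: centre of its underside, z up. It starts on the bare table.
- studio: Short studio: white block 46 mm wide (own x) x 42 mm long (own y) x 34 mm high, with one round chimney (14 mm diameter) standing 14 mm above the middle of its roof, about 0.06 kg. Origin: centre of its underside, z up. It starts on the bare table.
- tree_plot: Plot with three small trees: fixed brown card, 2 mm thick, on a fixed 8 mm ply board. Origin: footprint centre, card's underside; building stands 2 mm higher, lengthwise along own y. Card: x -55 to +95, y -47 to +47 mm; black lines at x -41 and +41 flank the footprint; trees 29 mm tall at x +82. The plots lie side by side in either order, 96 mm apart along their y (6 mm between buildings' ends).
- pool_plot: Plot with a round pool: fixed brown card of the same size, lines and origin (footprint centre, on the card's underside; the building stands 2 mm above it, lengthwise along own y) as the tree plot; a white round pool of 28 mm diameter, rising 6 mm above the card, lies 80 mm to +x.
- mat: Free parking spot: black rubber mat fixed to the table, 100 mm (own x) x 130 mm (own y), 3 mm thick, empty at the start. Origin: centre of its underside.
- mug: White mug, 80 mm diameter, 90 mm high, with a handle at own +y; leave alone. Origin: centre of its underside.
- glue: White glue bottle with an orange cap, 48 mm diameter, 130 mm high; leave alone. Origin: centre of its underside.
- tape: Flat-lying roll of yellow tape, 90 mm outer diameter, 22 mm high; leave alone. Origin: centre of its underside.

How it is judged:
On the way:
1. the wide or the narrow building stands parked on the mat, let go (((horizontal distance between wide and mat below 0.04 m and height (world z) of wide below 0.008 m and linear speed of wide below 0.02 m/s and angular speed of wide below 0.2 rad/s and angle between wide's own z axis and vertical below 0.06 rad and contact force between the fingers and wide below 0.05 N) or (horizontal distance between narrow and mat below 0.04 m and height (world z) of narrow below 0.008 m and linear speed of narrow below 0.02 m/s and angular speed of narrow below 0.2 rad/s and angle between narrow's own z axis and vertical below 0.06 rad and contact force between the fingers and narrow below 0.05 N))), for 0.2 s.
At the end, for the whole second after the job is handed in: Wide on pool plot, narrow on tree plot (10 mm each way); storey on both roofs, 36-60 mm from each building's centre; studio on wide roof, 14-34 mm from its centre, away from narrow; both 10 mm across; all within 0.15 rad of the row (studio either way round), upright, released, at rest (x of wide in the frame of pool_plot between -0.01 and 0.01 m and y of wide in the frame of pool_plot between -0.01 and 0.01 m and z of wide in the frame of pool_plot between -0.002 and 0.006 m and angle between the y axis of each of wide, upper and the y axis of pool_plot, either way round below 0.15 rad and x of narrow in the frame of tree_plot between -0.01 and 0.01 m and y of narrow in the frame of tree_plot between -0.01 and 0.01 m and z of narrow in the frame of tree_plot between -0.002 and 0.006 m and angle between the y axis of narrow and the y axis of tree_plot, either way round below 0.15 rad and horizontal distance between upper and wide between 0.036 and 0.06 m and x of upper in the frame of wide between -0.01 and 0.01 m and horizontal distance between upper and narrow between 0.036 and 0.06 m and x of upper in the frame of narrow between -0.01 and 0.01 m and z of upper in the frame of wide between 0.036 and 0.046 m and horizontal distance between studio and wide between 0.014 and 0.034 m and x of studio in the frame of wide between -0.01 and 0.01 m and z of studio in the frame of wide between 0.036 and 0.046 m and horizontal distance between studio and narrow above 0.1 m and (angle between the x axis of studio and the y axis of pool_plot, either way round below 0.15 rad or angle between the y axis of studio and the y axis of pool_plot, either way round below 0.15 rad) and linear speed of each of wide, narrow, upper, studio below 0.02 m/s and angular speed of each of wide, narrow, upper, studio below 0.2 rad/s and angle between each of wide, narrow, upper, studio's own z axis and vertical below 0.06 rad and contact force between the fingers and wide below 0.05 N and contact force between the fingers and narrow below 0.05 N and contact force between the fingers and upper below 0.05 N and contact force between the fingers and studio below 0.05 N); the robot touches nothing.
It fails at once if the mug, the glue bottle or the tape roll is moved by more than 30 mm (distance of any of mug, glue, tape from where it was at the start of the episode above 0.03 m).
It fails at once if a model tips over (tilts more than 0.6 rad) (angle between any of wide, narrow, upper, studio's own z axis and vertical above 0.6 rad).
It fails at once if a model is dropped or thrown (faster than 0.7 m/s out of the fingers) ((linear speed of wide above 0.7 m/s and contact force between the fingers and wide below 0.05 N) or (linear speed of narrow above 0.7 m/s and contact force between the fingers and narrow below 0.05 N) or (linear speed of upper above 0.7 m/s and contact force between the fingers and upper below 0.05 N) or (linear speed of studio above 0.7 m/s and contact force between the fingers and studio below 0.05 N)).
It also fails if it takes over 109 s, if anything falls off the work surface, if the arm or the gripper's body presses on something with over 40 N, if the wrist force passes 120 N, or if a joint passes its speed limit or range.

## Working session

There is one attempt and no reset: what is moved stays moved. The work goes in short steps, each a Python script; the robot and the scene stay as the last script left them, time stands still between calls to the robot, and variables do not carry over. Pictures are saved under pics/ and viewed, and the job is handed in when it is done.

```bash
mkdir -p pics; ls
python3 - <<'E'
from workcell import *
import cv2,numpy as np
for n in ["scene","side","wrist"]:
    p=camera_params(n); f=grab_frame(n); cv2.imwrite(f"pics/{n}0.png",f[:,:,::-1])
    np.set_printoptions(precision=4,suppress=True)
    print(n,p["mtx"].tolist(),"C",-p["R"].T@p["t"],"fwd",p["R"][2])
print(read_time(),read_tcp_rot(),read_eef_pos())
E
```

```text
pics
scene [[392.51185138072384, 0.0, 315.7286794694379], [0.0, 392.51185138072384, 200.41166378951823], [0.0, 0.0, 1.0]] C [ 0.9169 -0.7438  1.0471] fwd [-0.276   0.5784 -0.7676]
side [[472.9201136367651, 0.0, 322.7312272307522], [0.0, 472.9201136367651, 198.91244746030992], [0.0, 0.0, 1.0]] C [ 0.2262 -0.9831  0.9693] fwd [ 0.237   0.6985 -0.6752]
wrist [[288.53238261389856, 0.0, 320.31926855759576], [0.0, 288.53238261389856, 201.95297783459307], [0.0, 0.0, 1.0]] C [0.5504 0.0672 0.3843] fwd [ 0.0011 -0.2349 -0.972 ]
0.15 [-0.5002  0.5002 -0.4997  0.4998] [0.5498 0.     0.205 ]
```

View pics/scene0.png

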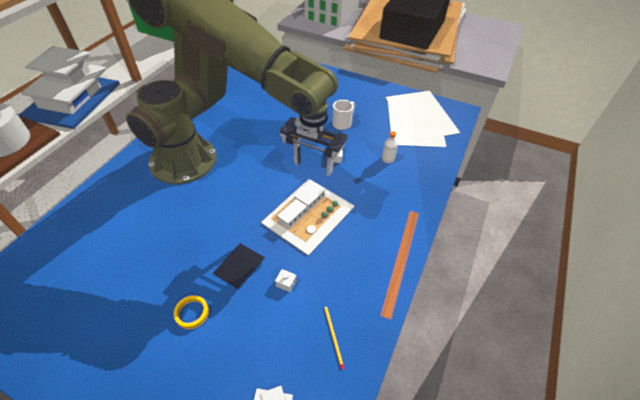

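View pics/side0.png

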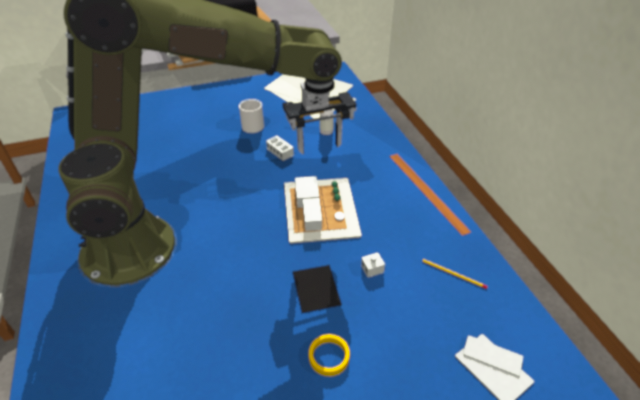

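View pics/wrist0.png

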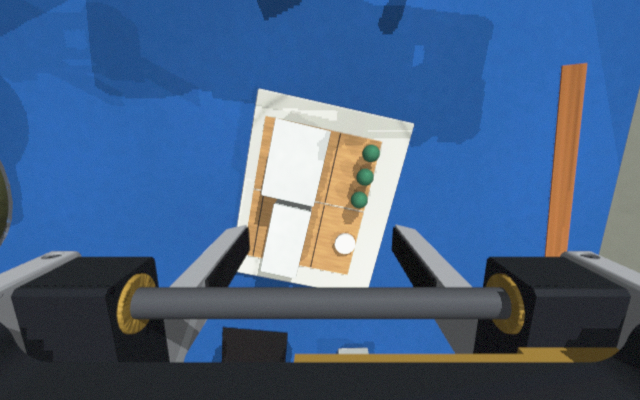

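```bash
cat > h.py <<'E'
from workcell import *
import cv2,numpy as np
from scipy.spatial.transform import Rotation as Ro
np.set_printoptions(precision=4,suppress=True)
def ray(p,uv,z):
    uv=np.atleast_2d(np.asarray(uv,float))
    h=np.c_[uv,np.ones(len(uv))]@np.linalg.inv(p["mtx"]).T
    d=h@p["R"]; C=-p["R"].T@p["t"]
    s=(z-C[2])/d[:,2]
    return C+d*s[:,None]
def quat(th):
    # tool y down, jaw axis (tool z) at angle th in the xy plane
    y=np.array([0,0,-1.]); z=np.array([np.cos(th),np.sin(th),0]); x=np.cross(y,z)
    return Ro.from_matrix(np.c_[x,y,z]).as_quat()
E
python3 - <<'E'
from h import *
print(Ro.from_quat(read_tcp_rot()).as_matrix())
p=camera_params("scene")
for n,uv,z in [("upper~",(340,155),.03),("studio",(286,279),.04),("mat",(239,266),.003),("tape",(191,312),.02),("mug",(343,120),.05),("glue",(390,150),.05),("board",(308,215),.01)]:
    print(n,ray(p,uv,z))
p=camera_params("side")
for n,uv,z in [("upper~",(280,146),.035),("studio",(373,264),.034),("mat",(317,288),.003),("tape",(329,354),.02),("mug",(251,118),.05),("glue",(327,120),.05),("board",(322,210),.01)]:
    print(n,ray(p,uv,z))
p=camera_params("wrist");print("right",p["R"][0],"down",p["R"][1])
for n,uv,z in [("wide",[(273,120),(329,130),(316,203),(262,192)],.05),("narrow",[(276,204),(311,210),(296,279),(262,272)],.05),("pool",(345,244),.016),("board",[(259,89),(413,124)],.008)]:
    print(n,ray(p,uv,z))
E
```

```text
[[ 0.     -0.0009  1.    ]
 [-1.      0.      0.    ]
 [-0.     -1.     -0.0009]]
upper~ [[0.5348 0.2619 0.03  ]]
studio [[ 0.6079 -0.2859  0.04  ]]
mat [[ 0.4476 -0.294   0.003 ]]
tape [[ 0.4173 -0.4816  0.02  ]]
mug [[0.4713 0.4322 0.05  ]]
glue [[0.6976 0.3503 0.05  ]]
board [[ 0.5489 -0.0307  0.01  ]]
upper~ [[0.5031 0.2766 0.035 ]]
studio [[ 0.5969 -0.289   0.034 ]]
mat [[ 0.4454 -0.2924  0.003 ]]
tape [[ 0.411  -0.4815  0.02  ]]
mug [[0.4446 0.4513 0.05  ]]
glue [[0.6953 0.3529 0.05  ]]
board [[ 0.5455 -0.0355  0.01  ]]
right [1.     0.0012 0.001 ] down [ 0.0009 -0.972   0.2349]
wide [[ 0.4979  0.0804  0.05  ]
 [ 0.5605  0.0696  0.05  ]
 [ 0.5457 -0.0149  0.05  ]
 [ 0.4819 -0.0016  0.05  ]]
narrow [[ 0.4979 -0.0162  0.05  ]
 [ 0.5396 -0.0236  0.05  ]
 [ 0.5199 -0.1146  0.05  ]
 [ 0.4771 -0.1049  0.05  ]]
pool [[ 0.5845 -0.0807  0.016 ]]
board [[0.4756 0.1186 0.008 ]
 [0.6675 0.0774 0.008 ]]
```

Run:
```python
from h import *
import pickle
out={}
def snap(n):
    p=camera_params("wrist"); f=grab_frame("wrist"); out[n]=(p,f); cv2.imwrite(f"pics/{n}.png",f[:,:,::-1])
move_ptp([0.52,0.25,0.205],quat(0)); pause(.3); snap("w_up")
move_ptp([0.53,-0.02,0.205],quat(-0.2)); pause(.3); snap("w_bd")
move_ptp([0.53,-0.27,0.205],quat(0)); pause(.3); snap("w_st")
pickle.dump(out,open("s.pkl","wb")); print(read_time())
ims=[cv2.resize(out[k][1],(400,250)) for k in out]
```

```text
4.225
```

View pics/w_up.png

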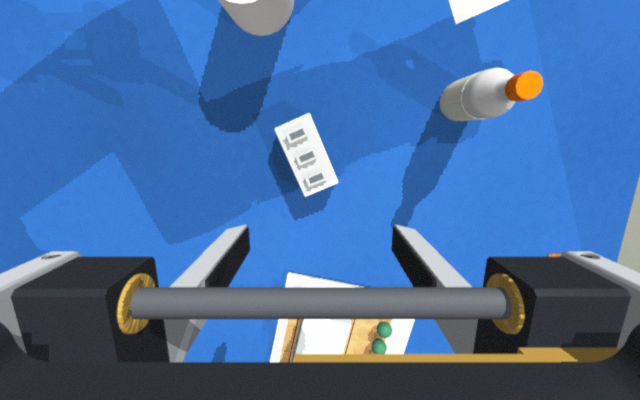

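View pics/w_bd.png

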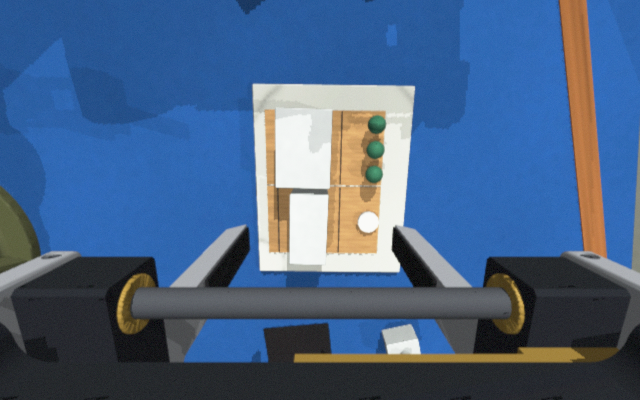

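View pics/w_st.png

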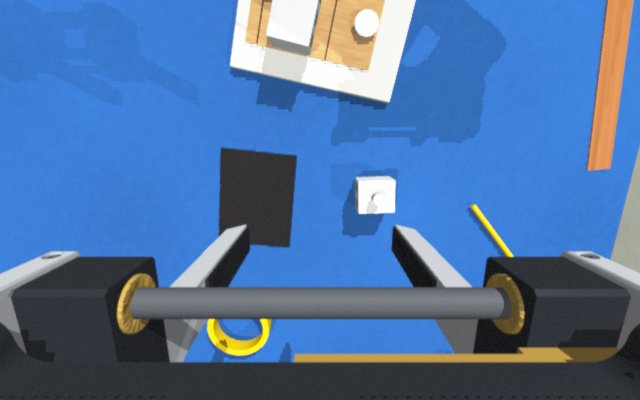

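```bash
cat > m.py <<'E'
from h import *
def big(mask,n=1):
    c,_=cv2.findContours(mask.astype(np.uint8),cv2.RETR_EXTERNAL,cv2.CHAIN_APPROX_NONE)
    return sorted(c,key=cv2.contourArea)[-n:][::-1]
def rect(p,c,z):
    # min-area rectangle of contour pixels cast on plane z, mm
    w=ray(p,c.reshape(-1,2),z)[:,:2]
    (cx,cy),(a,b),ang=cv2.minAreaRect((w*1000).astype(np.float32))
    if a<b: L,W,t=b,a,ang+90
    else: L,W,t=a,b,ang
    t=np.radians(t); t=t-np.pi if t>np.pi/2 else t   # long-axis angle
    return np.array([cx,cy])/1000,L,W,t
E
python3 - <<'E'
from m import *
import pickle
S=pickle.load(open("s.pkl","rb"))
def hsv(f): return cv2.split(cv2.cvtColor(f,cv2.COLOR_RGB2HSV))
p,f=S["w_bd"]; H,s,v=hsv(f)
# card
m=((H>8)&(H<22)&(s>80)&(v>90)); m[:,:255]=0;m[:,395:]=0;m[262:]=0; m[:95]=0
mm=cv2.morphologyEx(m.astype(np.uint8),cv2.MORPH_OPEN,np.ones((2,2)))
pts=np.argwhere(mm)[:,::-1].reshape(-1,1,2).astype(np.int32)
print("card",rect(p,cv2.convexHull(pts),.010),"exp 190x150")
# board
b=((v>120)&(s<60))|(m>0); b[:,:245]=0;b[:,420:]=0;b[280:]=0;b[:80]=0
c=big(cv2.morphologyEx(b.astype(np.uint8),cv2.MORPH_CLOSE,np.ones((9,9))))[0]
print("board",rect(p,c,.008))
# pool
for q in big(((v>180)&(s<50)&mm_ if False else (v>190)&(s<40)).astype(np.uint8),12):
    print("white",cv2.boundingRect(q),cv2.contourArea(q),rect(p,q,.05)[0:4])
p,f=S["w_up"]; H,s,v=hsv(f); b=(v>150)&(s<60); b[:,:200]=0; b[225:]=0;b[:80]=0;b[:,400:]=0
c=big(b)[0]; print("upper",cv2.boundingRect(c),rect(p,c,.034),"exp 90x46")
p,f=S["w_st"]; H,s,v=hsv(f); b=(v>120)&(s<80); b[:120]=0;b[250:]=0;b[:,:330]=0;b[:,:]&=True; b[:,420:]=0
c=big(b)[0]; print("studio",cv2.boundingRect(c),rect(p,c,.034),"exp 46x42")
b=(v<60);b[:120]=0;b[265:]=0;b[:,:205]=0;b[:,310:]=0
c=big(b)[0]; print("mat",cv2.boundingRect(c),rect(p,c,.003),"exp 130x100")
p,f=S["w_st"]
crop=cv2.resize(f[140:260,200:420],None,fx=3,fy=3,interpolation=cv2.INTER_NEAREST)
cv2.imwrite("pics/c1.png",crop[:,:,::-1])
cv2.imwrite("pics/c2.png",cv2.resize(S["w_bd"][1][75:285,240:430],None,fx=2.8,fy=2.8,interpolation=cv2.INTER_NEAREST)[:,:,::-1])
E
```

```text
card (array([ 0.5365, -0.0224]), 188.74462890625, 149.4337615966797, np.float64(1.362226072335379)) exp 190x150
board (array([ 0.5577, -0.0255]), 249.87904357910156, 225.1967010498047, np.float64(1.3615364467711029))
white (253, 84, 162, 188) 17228.0 (array([ 0.5452, -0.0149]), 220.96640014648438, 176.32943725585938, np.float64(1.3606737157359716))
white (383, 325, 38, 29) 720.0 (array([ 0.5981, -0.2447]), 47.60066604614258, 42.73301696777344, np.float64(-1.518971565683037))
white (342, 185, 2, 1) 0.0 (array([ 0.5582, -0.0177]), 1.1753616333007812, 0.0, np.float64(-0.19796767752769417))
white (209, 247, 1, 1) 0.0 (array([ 0.3823, -0.0618]), 0.0, 0.0, np.float64(0.0))
white (290, 266, 1, 1) 0.0 (array([ 0.4749, -0.1065]), 0.0, 0.0, np.float64(0.0))
white (292, 267, 2, 2) 0.0 (array([ 0.4775, -0.1091]), 1.8835852146148682, 0.0, np.float64(-2.524004531535982))
white (311, 267, 1, 1) 0.0 (array([ 0.5005, -0.1131]), 0.0, 0.0, np.float64(0.0))
upper (274, 113, 64, 84) (array([0.5051, 0.2888]), 90.14433288574219, 46.47740936279297, np.float64(-1.1675279909674885)) exp 90x46
studio (355, 176, 41, 38) (array([ 0.5992, -0.2775]), 49.95823669433594, 47.18663024902344, np.float64(0.011468599467614402)) exp 46x42
mat (218, 149, 78, 116) (array([ 0.4418, -0.3094]), 164.06761169433594, 97.29886627197266, np.float64(1.4688113717986393)) exp 130x100
```

View pics/c1.png

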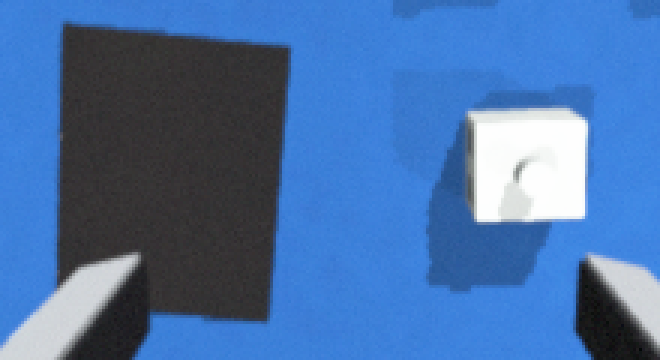

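View pics/c2.png

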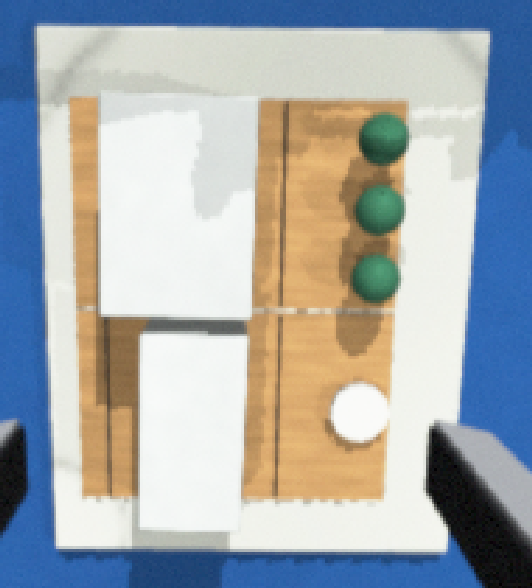

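Run:
```python
from m import *
import pickle
S=pickle.load(open("s.pkl","rb"))
def q(n,pic,pts,s,o,z):
    w=ray(S[pic][0],(np.array(pts)+.5)/s-.5+np.array(o),z)[:,:2]
    e=np.roll(w,-1,0)-w
    print(n,"ctr",w.mean(0),"len",np.linalg.norm(e,axis=1)*1000,"ang",np.degrees(np.arctan2(e[:,1],e[:,0])),"\n",w)
q("wide","w_bd",[(101,93),(258,96),(250,318),(100,316)],2.8,(240,75),.05)
q("narrow","w_bd",[(141,333),(246,334),(239,530),(139,527)],2.8,(240,75),.05)
q("studio","w_st",[(469,122),(588,120),(586,218),(475,222)],3,(200,140),.034)
q("mat","w_st",[(63,24),(290,47),(268,321)],3,(200,140),.003)
print("pool",ray(S["w_bd"][0],np.array([(359,412)])/2.8+[240,75],.016))
c=np.array([.5365,-.0224]);x=np.array([.978,-.207]);y=np.array([.207,.978])
f=c-.02*x;print("tree",f+.048*y,"pool",f-.048*y,"pool disc exp",f-.048*y+.08*x)
```

```text
wide ctr [0.5213 0.0317] len [61.957  89.2018 63.0805 89.4895] ang [ -12.3654 -102.9543  167.8791   76.3285] 
 [[ 0.5014  0.0818]
 [ 0.5619  0.0685]
 [ 0.5419 -0.0184]
 [ 0.4802 -0.0052]]
narrow ctr [ 0.507  -0.0638] len [44.3785 89.9491 44.871  88.9184] ang [ -11.9034 -102.9932  166.7666   76.6846] 
 [[ 0.4955 -0.0157]
 [ 0.5389 -0.0248]
 [ 0.5187 -0.1125]
 [ 0.475  -0.1022]]
studio ctr [ 0.601 -0.28 ] len [48.6807 41.648  46.6584 42.6882] ang [   1.0777  -87.5168 -177.7637   95.1794] 
 [[ 0.5753 -0.2594]
 [ 0.6239 -0.2585]
 [ 0.6257 -0.3001]
 [ 0.5791 -0.3019]]
mat ctr [ 0.4631 -0.2709] len [ 98.6562 128.403  161.9331] ang [ -5.6262 -95.6217 121.9128] 
 [[ 0.4019 -0.2219]
 [ 0.5001 -0.2316]
 [ 0.4875 -0.3594]]
pool [[ 0.5843 -0.0805  0.016 ]]
tree [0.5269 0.0287] pool [ 0.507  -0.0652] pool disc exp [ 0.5852 -0.0818]
```

```bash
cat >> h.py <<'E'
UP=0.16
def pick(xy,th,z,w,F=20):
    xy=list(xy); q=quat(th)
    set_gripper(1.0)
    move_ptp([*xy,UP],q); move_linear([*xy,z+.03],speed=.15); move_linear([*xy,z],speed=.06)
    set_gripper(0.0,F); g=read_finger_gap()
    print("gap mm",g*94,"exp",w*1000, read_eef_pos(), "t",read_time())
    assert abs(g*.094-w)<.006
    move_linear([*xy,z+.02],speed=.06); move_linear([*xy,UP],speed=.2)
    g=read_finger_gap(); print("held",g*94,"F",read_contact_force())
def place(xy,th,z,open_=1.0):
    xy=list(xy); q=quat(th)
    move_ptp([*xy,UP],q); move_linear([*xy,z+.02],speed=.15); move_linear([*xy,z+.001],speed=.04)
    pause(.2); print("pre F",read_contact_force())
    set_gripper(open_); pause(.2)
    print("at",read_eef_pos(),"F",read_contact_force(),"t",read_time())
    move_linear([*xy,z+.06],speed=.1); move_linear([*xy,UP],speed=.25)
TREE=np.array([.5269,.0287]);POOL=np.array([.507,-.0652]);X=np.array([.978,-.207]);Y=np.array([.207,.978])
TH=-.2088; MAT=np.array([.4447,-.2907])
E
python3 - <<'E'
from h import *
pick([.507,-.0638],TH,.020,.046)
place(MAT,-.098,.013)
def snap(n):
    cv2.imwrite(f"pics/{n}.png",grab_frame(n.split("_")[0])[:,:,::-1])
move_ptp([.5213,.0317,UP],quat(TH)) ; snap("scene_1")
pick([.5213,.0317],TH,.020,.064)
place(POOL,TH,.020)
move_ptp([0.46,-0.22,0.205],quat(TH)); pause(.3)
import pickle
p=camera_params("wrist"); f=grab_frame("wrist"); pickle.dump((p,f),open("a.pkl","wb"));cv2.imwrite("pics/w_a.png",f[:,:,::-1])
print(read_time())
E
```

```text
gap mm 45.84546110634582 exp 46.0 [ 0.5069 -0.0638  0.02  ] t 7.6333
held 46.05735388952026 F [ 1.078   0.2834 -2.8487]
pre F [-0.4426  0.1566 -2.0487]
at [ 0.4447 -0.2907  0.014 ] F [0.3348 0.0294 0.059 ] t 12.7
gap mm 63.821281112598186 exp 64.0 [0.5213 0.0317 0.0201] t 17.825
held 63.85333238490452 F [-0.3995  0.1524 -1.458 ]
pre F [ 0.8274 -0.5199 -0.7502]
at [ 0.507  -0.0652  0.021 ] F [-0.1491 -0.4789  1.1393] t 22.1583
24.425
```

View pics/w_a.png

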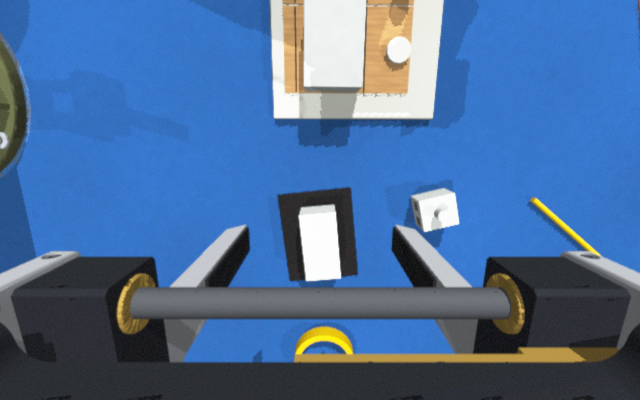

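The narrow building stands upright on the mat (around 320,243). The wide one sits between its lines beside the pool (335,45).

Run:
```python
from h import *
import pickle
pick(MAT,-.098,.013,.046)
place(TREE,TH,.020)
move_ptp([0.53,-0.02,0.205],quat(TH)); pause(.3)
p=camera_params("wrist"); f=grab_frame("wrist"); pickle.dump((p,f),open("b.pkl","wb"))
cv2.imwrite("pics/w_b.png",cv2.resize(f[75:285,240:430],None,fx=2.8,fy=2.8,interpolation=cv2.INTER_NEAREST)[:,:,::-1])
print(read_time())
```

```text
gap mm 46.17885239651419 exp 46.0 [ 0.4447 -0.2907  0.013 ] t 27.4583
held 45.9635185470223 F [-0.2173 -0.6882 -1.4026]
pre F [ 0.1159 -0.6607 -0.845 ]
at [0.5269 0.0287 0.021 ] F [-0.0816 -0.7407 -0.5189] t 32.825
34.7583
```

View pics/w_b.png

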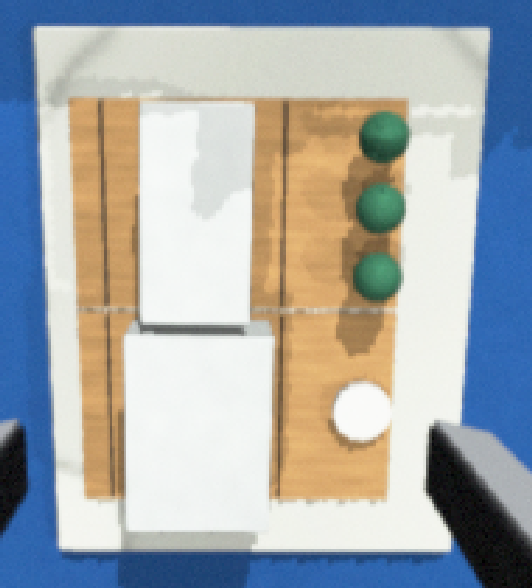

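Run:
```python
from h import *
import pickle
p,f=pickle.load(open("b.pkl","rb"))
for n,pts,T in [("narrow",[(139,101),(255,103),(248,325),(139,323)],TREE),("wide",[(125,335),(273,335),(267,531),(125,529)],POOL)]:
    w=ray(p,(np.array(pts)+.5)/2.8-.5+[240,75],.05)[:,:2]; e=np.roll(w,-1,0)-w; c=w.mean(0)
    print(n,c,"plot-frame offset mm",(c-T)@X*1000,(c-T)@Y*1000,np.linalg.norm(e,axis=1)*1000,np.degrees(np.arctan2(e[:,1],e[:,0])))
# lines at z=.010
for pt in [(103,200),(285,200),(112,400),(280,400)]:
    w=ray(p,(np.array([pt])+.5)/2.8-.5+[240,75],.010)[0,:2]; print("line x",(w-TREE)@X*1000)
```

```text
narrow [0.5278 0.0274] plot-frame offset mm 1.1360695671801753 -1.0504252184040246 [45.7662 89.3202 45.8309 89.2185] [ -12.7928 -103.2512  167.0794   76.7068]
wide [ 0.5086 -0.0646] plot-frame offset mm 1.4742913412606098 0.9578043510963304 [62.4325 89.7549 63.5833 88.8082] [ -11.8494 -102.7785  167.2739   76.4739]
line x -42.16998307740795
line x 40.473726175576395
line x -41.04461079254758
line x 39.86287125641643
```

Run:
```python
from h import *
pick([.5051,.2888],.403,.005,.046,15)
place([.5174,-.0184],TH,.055)
pick([.601,-.280],.04,.005,.046,15)
place([.5026,-.0885],TH,.055)
move_ptp([0.53,-0.02,0.25],quat(TH)); pause(.3)
import pickle
p=camera_params("wrist"); f=grab_frame("wrist"); pickle.dump((p,f),open("c.pkl","wb"))
cv2.imwrite("pics/w_c.png",cv2.resize(f[75:285,220:450],None,fx=2.8,fy=2.8,interpolation=cv2.INTER_NEAREST)[:,:,::-1])
for n in("scene","side"):
    g=grab_frame(n); cv2.imwrite(f"pics/{n}_c.png",g[:,:,::-1])
print(read_time())
```

```text
gap mm 46.05307107301175 exp 46.0 [0.5051 0.2888 0.005 ] t 38.6
held 46.01716465174727 F [ 0.2682  0.574  -1.344 ]
pre F [ 0.7936  0.0803 -1.8397]
at [ 0.5174 -0.0184  0.056 ] F [-0.1134  0.1288  0.1886] t 43.7
gap mm 45.89974855293125 exp 46.0 [ 0.601 -0.28   0.005] t 48.4917
held 45.73831529708115 F [-0.4949  0.0945 -1.0352]
pre F [ 0.927  -0.1554 -0.567 ]
at [ 0.5026 -0.0885  0.056 ] F [ 0.0416 -0.3104 -0.1908] t 53.2833
55.35
```

View pics/w_c.png

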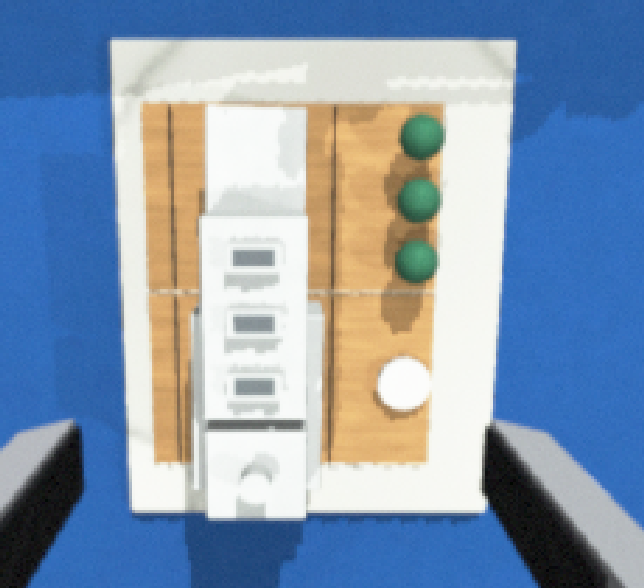

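View pics/side_c.png

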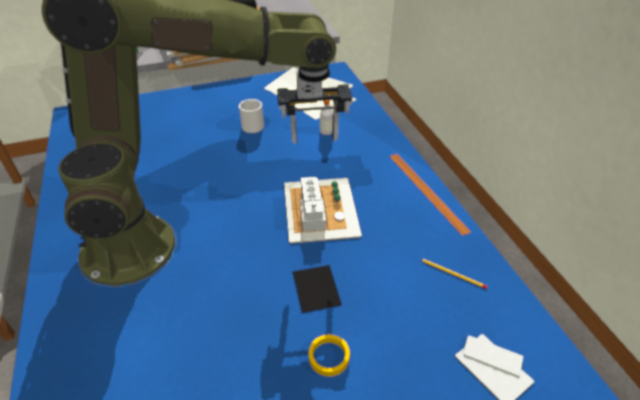

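Run:
```python
from h import *
import pickle
p,f=pickle.load(open("c.pkl","rb"))
for n,pts in [("upper",[(200,216),(308,216),(304,419),(202,418)]),("studio",[(207,430),(306,433),(305,519),(207,517)])]:
    w=ray(p,(np.array(pts)+.5)/2.8-.5+[220,75],.084)[:,:2]; e=np.roll(w,-1,0)-w; c=w.mean(0)
    for m,T in [("wide",np.array([.5078,-.0649])),("narrow",np.array([.5273,.0281]))]:
        print(n,c,m,"offset mm",(c-T)@X*1000,(c-T)@Y*1000)
    print(np.linalg.norm(e,axis=1)*1000,np.degrees(np.arctan2(e[:,1],e[:,0])))
```

```text
upper [ 0.5187 -0.018 ] wide offset mm 0.9445857038449058 48.17332985244351
upper [ 0.5187 -0.018 ] narrow offset mm 1.1245857038449418 -46.81717014755649
[45.4594 89.5901 45.581  89.1213] [ -11.9465 -102.6529  167.4623   77.2667]
studio [ 0.5045 -0.0883] wide offset mm 1.622661194638086 -23.567705404989923
studio [ 0.5045 -0.0883] narrow offset mm 1.802661194638124 -118.55820540498992
[44.4301 41.7439 45.1677 42.1728] [ -13.7761 -102.1756  166.7858   76.8089]
```

All offsets are within 2 mm of target, the robot is clear, and 55 s of the 109 s are used, so I'm handing in.

```bash
python3 -c "
from workcell import *
print(read_contact_force(),read_finger_gap(),read_time()); job_done()"
```

```text
[-0.17511829  0.41354172  0.12043495] 0.9987816335996176 55.35
the job is handed in; nothing more can be done
```

The job is done and handed in at about 55 s of the 109 s allowed; no verdict is reported. I parked the narrow building on the mat, moved the wide one to the pool plot and then the narrow one to the tree plot. After that I laid the skylight storey over the joint and the studio on the outer half of the wide roof.

My last checks, from the wrist camera:

| Model | Measured against | Across (mm) | Along the row (mm) | Aim along the row (mm) |
|---|---|---|---|---|
| Wide | pool plot footprint | +1.5 | +1.0 | 0 |
| Narrow | tree plot footprint | +1.1 | −1.1 | 0 |
| Storey | wide centre | +0.9 | +48.2 | +48 |
| Storey | narrow centre | +1.1 | −46.8 | −48 |
| Studio | wide centre | +1.6 | −23.6 | −24 |

- **Row alignment:** all four models read within about 2° of the row.
- **Grips and set-downs:** each grip closed to within 0.3 mm of the model's width, and I saw no force peaks at the readings I took.
- **Left alone:** the mug, glue bottle and tape roll look untouched in the last side picture. I did not measure their positions.
- **Card lines:** they read about −42 to −41 mm and +40 mm against the nominal ±41 mm, so there is about 1 mm of measuring error. No check failed.

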